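Hang the mallet on the drop-keeper hook

ROBOT

A 6-joint arm with a two-finger parallel gripper is mounted at the origin on the work surface. World frame = base frame: x ahead of the robot, y to its left, z up, the work surface at z = 0. Lengths are in mm, angles in rad, forces in N, time in s.
With the tool pointing down it reaches from about 350 to 975 mm from the base axis. Payload 7.1 kg.
Tool frame: the origin (TCP) lies at the very end of the fingers, on their centre line; the grasp point (between the pads) lies 19 mm behind it (ctrl.grip_depth is the distance from the TCP to the grasp point, in mm); x points along the fingers, z is the direction in which the jaws open and shut, and the axes are right-handed (so a half turn about x gives the same grasp; the last joint's range is limited). The gripper opens to 88 mm and grips with 3 to 60 N. Pads are 20 mm wide; open, the fingers measure 115 mm over their backs; the gripper's body (75 mm by 178 mm) begins 61 mm behind the grasp point.
Start: joints at [-1.179, 0.423, 1.63, -0, 1.089, -0.019], TCP at [249.605, -572.977, 222.675] pointing down, gripper open.
Joint ranges: [-3, 3], [-0.9, 2.11], [0.09, 2.58], [-1.31, 4.45], [0.11, 2.69], [-2.54, 2.54]. Speed limits (rad/s): [2.39, 2.39, 3.01, 3.14, 3.14, 3.14].

INTERFACE

Orientations are given as a rotation vector (axis times angle).
In Python, from workcell import ctrl gives the robot as it stands. The module is installed in compiled form; this text tells all that it offers.
- The arm moves only by the tool send_rows, never from a script. Its argument "rows" is a list of rows, each a list of 4 numbers: the shift along the tool's x, y, z in mm, then the turn about the tool's x in rad. In form: [[x, y, z, turn], ...]. A call has 1 to 10 rows; each row shifts and turns the pose as measured when the row begins, along the tool's axes as they then stand; what a row does not reach is not made up. A row lasts 1/12 s, in which the tool goes at most 41.7 mm and 7.16 degrees, less where a joint would pass 70% of its speed; a pose out of reach is approached as far as the arm can. A call with a gripper value outside its range is refused whole. "fingers" is the opening, from 0 (shut) to 1 (fully open), set as the call begins (left out, the last holds). The fingers move at their own pace and stop on an object; the grip force is fixed at half the most. Time passes only in rows, so rows that do not move let the fingers close. It gives the time, the measured TCP pose, the force and the opening at its end, in the units of the state.
- ctrl.get_obs(): the state, without advancing time (a new reading comes with each control period).
- ctrl.get_image(name): name is "scene" or "top"; returns a dict with "img" (384x512x3 uint8, red, green, blue), "depth" (384x512 float32, mm along the optical axis (not along the pixel's ray), 0 where there is no reading), "mtx" (3x3 intrinsics, pixels), "dist_coeffs" ([k1, k2, p1, p2, k3] as OpenCV has them; the pictures are not rectified), "world_from_camera" (4x4, takes a point from camera to world coordinates). Camera axes: x right, y down, z forward; pixel columns grow to the right and rows downward; lengths in mm; the calibration is good to about 2 mm. A picture is of the moment at which its call begins.
- ctrl.close_job(): hands the job in, once; it reports no verdict.
The state is a dict: "t": time; "qpos": joint angles; "qvel": joint speeds; "joint_torque": joint torques, N m; "ee_pos": TCP position; "orientation": TCP orientation; "ft_force": force on the tool from outside, world axes, zero at the start; "moment": the same for the moment, N m; "width": finger opening in mm.
Only numpy, scipy, OpenCV 4.12 (cv2) and the standard library are available. Lean on these libraries where they do the work, as an engineer would, in place of code of your own. Each camera call takes 0.05 s, during which the arm holds its last target.

TASK

Pick up the wooden mallet standing on the bench and hang it by the hole in its handle on the peg of the tool stand: slide it in along the peg so that the handle pushes up the drop keeper, on until it is well clear of the keeper's nose and the keeper has fallen fully shut behind it. With the mallet still in hand, pull it back against the shut keeper with about a kilogram to prove that the keeper holds, then let go and leave the mallet hanging still, upright and free. The hook was clamped by hand at an unmeasured height, so find it by touch or by eye; never load the hook with as much as two and a half kilograms, and leave the other things on the bench where they are.

Things in the scene. Friction and masses are not known exactly. Their poses are not given: they have to be found in the camera images.
- mallet: Beech mallet, 0.2 to 0.45 kg, standing on its head, handle up. Origin: centre of the face it stands on; z up along the handle. Head 46 (x) x 100 (y) x 65 (z) mm; above it a flat-sided handle 20 (x) x 32 (y) mm, ending square 197 mm above the origin. Can be gripped from above across the 32 mm width, also right beside the hole. Same when turned half round.
- mallet_eye (a point): Centre of the round 18 mm hole through the mallet's handle, 180 mm above the mallet's origin; the hole runs along x, and 8 mm of wood stands above it.
- stand: Tool stand bolted down. Origin: centre of the underside of its base plate, 150 (x) x 130 (y) x 10 mm. The peg points to its -x, level. A slotted strut (40 mm wide, front at x = +30, top at z = 272 mm) carries the hook: plate, peg and keeper, clamped at an unmeasured height: the peg's axis is at y = 0 and anywhere from z = 215 to 255 mm. The hook stands 25 N.
- peg_root (a point): Point fixed on the stand at x = +18, z = 235 mm: the front face of the hook's plate, at the MIDDLE of the height range; the true peg axis is up to 20 mm higher or lower. 'Out' means along -x from here. Plate 44 mm wide, from 28 below the axis to 14 above; root collar 18 mm diameter, with keeper lugs, to 13 mm out.
- peg_end (a point): Point fixed on the stand at mid-range height (true height up to 20 mm off): end of the peg, 86 mm out from the plate. Steel peg 10 mm diameter to 76 mm out, then tapering to 5 mm.
- nose_face (a point): Point fixed on the stand at mid-range height (true height up to 20 mm off), 52 mm out: upright inner face of the shut keeper's nose. Nose 18 mm wide, hanging to 5.5 mm above the peg's axis; its outer side is a ramp rising outwards at 35 degrees, from 55 out, 6 up, to 76 out, 20 up. 39 mm of peg lie free between collar and nose. Pulling outwards on the face does not lift it.
- keeper_top (a point): Point fixed on the stand on the mid-range peg axis, 49 mm out. The shut keeper's flat top (42 to 56 mm out, 24 mm wide) lies 24 mm above the true peg axis here and may be touched from above. The keeper's arms, 24 mm wide overall, run back from it at 19 to 24 mm above the axis to a pin 8 mm out at axis height.
- keeper (a joint): Angle of the drop keeper (dark steel strap, 0.12 kg) about its pin, rad: 0 shut, nose just over the peg; grows as the nose is lifted, to 0.8. It falls shut by its own weight. A handle pushed in along the peg meets the ramp and lifts it with about 1 to 3 N; it passes under at about 0.15 to 0.3.
- glue: White round glue bottle, 60 mm diameter, 150 mm tall, origin at the centre of its underside. Bystander.
- marker_jar: Clear plastic jar of felt pens, 84 mm diameter, 125 mm tall with the pens, origin at the centre of its underside. Bystander.
- tape: Roll of paper tape lying flat, 100 mm diameter, 24 mm tall, origin at the centre of its underside. Bystander.
- glue_stick: Glue stick standing upright, 29 mm diameter, 93 mm tall, origin at the centre of its underside. Bystander.
- shears: Large closed shears lying flat, about 220 mm long, 12 mm thick, origin under the pivot region. Bystander.
- offcut: Plywood offcut lying flat, 110 x 45 x 20 mm, origin at the centre of its underside. Bystander.
- crate: Fixed open plywood crate of timber offcuts, 170 (x) x 150 (y) mm, 85 mm tall walls, offcuts standing up to 140 mm, origin at the centre of its underside. Bystander.
Things that resemble listed ones, but are neither listed nor needed, are in the scene too. Of the things like the mallet, leave any that is blue; of the rest the smaller one is meant.

How it is judged (in metres and radians):
On the way, in this order (a step that is already met when the one before it is completed fails the run):
1. the handle, threaded on the peg, is pushing the keeper up (value of joint keeper above 0.08 rad and x of mallet_eye in the frame of stand between -0.066 and -0.015 m and y of mallet_eye in the frame of stand between -0.008 and 0.008 m and z of mallet_eye in the frame of stand between 0.204 and 0.267 m), for 0.05 s.
2. the handle is clear (3 mm or more) behind the nose and the keeper has fallen shut (value of joint keeper below 0.03 rad and x of mallet_eye in the frame of stand between -0.021 and 0 m and y of mallet_eye in the frame of stand between -0.008 and 0.008 m), for 0.1 s.
3. held in the fingers, the handle is pulled back against the shut keeper with 4 N or more (value of joint keeper below 0.05 rad and x of mallet_eye in the frame of stand between -0.032 and -0.021 m and contact force between mallet and keeper above 4 N and contact force between the fingers and mallet above 1 N), for 0.2 s.
At the end, for the whole second after the job is handed in: The mallet hangs on the peg by its hole (hole centre between the collar and the keeper's nose, within 10 mm of the peg sideways), upright within 0.15 rad and at rest (under 50 mm/s, 0.4 rad/s), and the keeper is shut (under 0.03 rad) (value of joint keeper below 0.03 rad and x of mallet_eye in the frame of stand between -0.027 and 0 m and y of mallet_eye in the frame of stand between -0.01 and 0.01 m and z of mallet_eye in the frame of stand between 0.204 and 0.258 m and contact force between mallet and stand above 1 N and angle between mallet's own z axis and vertical below 0.15 rad and linear speed of mallet below 0.05 m/s and angular speed of mallet below 0.4 rad/s); the robot touches nothing.
It fails at once if the hook is loaded with 25 N or more (contact force between stand and anything else above 25 N).
It fails at once if a bystander is shifted more than 15 mm (distance of any of glue, marker_jar, tape, glue_stick, shears, offcut from where it was at the start of the episode above 0.015 m).
It also fails if it takes over 72 s, if anything falls off the work surface, if the arm or the gripper's body presses on something with over 40 N, if the wrist force passes 120 N, or if a joint passes its speed limit or range.

## Working session

There is one attempt and no reset: what is moved stays moved. The work goes in short steps, Python scripts to look and compute and a tool call to move; the robot and the scene stay as the last step left them, time stands still between calls to the robot, and variables do not carry over. Pictures are saved under pics/ and viewed, and the job is handed in when it is done.

Besides the shell and the picture viewer there is one more tool, called after "Request:" in YAML: its name, and indented under it one key for each argument. send_rows: Moves the arm, as the interface text tells. Its arguments: {"type":"object","properties":{"rows":{"type":"array"},"fingers":{"type":"number"}},"required":["rows"]}

```bash
mkdir -p pics
cat > h.py <<'E'
import numpy as np, cv2, pickle
from workcell import ctrl
from scipy.spatial.transform import Rotation as R
def snap(n,tag):
    d=ctrl.get_image(n); cv2.imwrite(f'pics/{tag}.png',d['img'][...,::-1]); pickle.dump(d,open(f'{tag}.pkl','wb')); return d
def load(tag): return pickle.load(open(f'{tag}.pkl','rb'))
def pts(d,uv,depth=None):
    """pixels -> world using depth"""
    uv=np.asarray(uv,float).reshape(-1,2)
    n=cv2.undistortPoints(uv.reshape(-1,1,2),d['mtx'],d['dist_coeffs']).reshape(-1,2)
    z=d['depth'][uv[:,1].astype(int),uv[:,0].astype(int)] if depth is None else depth
    c=np.c_[n*np.c_[z],z*np.ones(len(n))]
    T=d['world_from_camera']; return c@T[:3,:3].T+T[:3,3]
def plane(d,uv,z):
    uv=np.asarray(uv,float).reshape(-1,2)
    n=cv2.undistortPoints(uv.reshape(-1,1,2),d['mtx'],d['dist_coeffs']).reshape(-1,2)
    T=d['world_from_camera']; r=np.c_[n,np.ones(len(n))]@T[:3,:3].T
    return T[:3,3]+r*((z-T[2,3])/r[:,2])[:,None]
def cloud(d):
    v,u=np.mgrid[0:384,0:512]; uv=np.c_[u.ravel(),v.ravel()]
    return pts(d,uv).reshape(384,512,3)
def proj(d,p):
    T=np.linalg.inv(d['world_from_camera']); 
    return cv2.projectPoints(np.asarray(p,float).reshape(-1,1,3),cv2.Rodrigues(T[:3,:3])[0],T[:3,3],d['mtx'],d['dist_coeffs'])[0].reshape(-1,2)
E
python3 - <<'E'
from h import *
for n in('scene','top'):
    d=snap(n,n+'0'); print(n,d['world_from_camera'].round(3).tolist())
print(ctrl.get_obs())
E
```

```text
scene [[0.852, 0.448, -0.27, 804.335], [0.523, -0.731, 0.438, -535.088], [-0.001, -0.515, -0.857, 1157.392], [0.0, 0.0, 0.0, 1.0]]
top [[0.003, -0.998, 0.07, 423.557], [-1.0, -0.002, 0.013, -8.795], [-0.013, -0.07, -0.997, 1367.125], [0.0, 0.0, 0.0, 1.0]]
{'t': 0.1, 'qpos': array([-1.17905587e+00,  4.23776739e-01,  1.63059692e+00, -5.62910401e-06,
        1.08858734e+00, -1.90016901e-02]), 'qvel': array([-0.00124457, -0.00362283, -0.00270315,  0.00308241,  0.00113436,
        0.00022409]), 'joint_torque': array([ 2.29426332e-04, -5.45615852e+01, -2.74324161e+01,  6.44971593e-02,
        1.87750423e-02, -8.35650354e-06]), 'ee_pos': array([ 249.38881659, -572.54982502,  221.97827916]), 'orientation': array([ 0.90232276,  1.3771288 , -0.90106015]), 'ft_force': array([ 0.49529222, -0.30659115,  0.78597396]), 'moment': array([-0.03027707,  0.01722336,  0.01052116]), 'width': 87.56144709443994}
```

View pics/scene0.png

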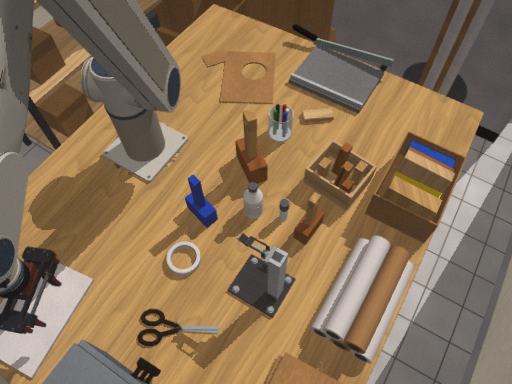

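View pics/top0.png

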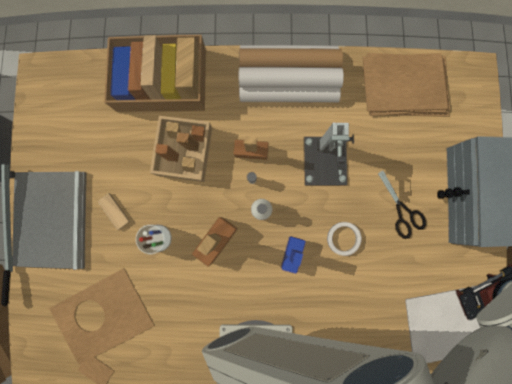

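Run:
```python
from h import *
s=load('scene0');t=load('top0')
def crop(d,x0,y0,x1,y1,k): return cv2.resize(d['img'][y0:y1,x0:x1,::-1],None,fx=k,fy=k,interpolation=cv2.INTER_CUBIC)
cv2.imwrite('pics/c1.png',crop(s,170,90,350,250,4.4))
cv2.imwrite('pics/c2.png',crop(s,220,220,320,320,6))
cv2.imwrite('pics/c3.png',crop(t,180,110,380,280,4))
for nm,d in(('s',s),('t',t)):
    c=cloud(d); print(nm,(d['depth']==0).mean())
    # heights
    h=c[...,2]; 
    for box,l in (((225,135,275,165),'dark'),((190,215,240,270),'big'),((280,235,310,275),'blue')) if nm=='t' else (((290,195,330,245),'dark'),((232,105,272,185),'big'),((180,170,220,230),'blue')):
        x0,y0,x1,y1=box; q=c[y0:y1,x0:x1].reshape(-1,3); q=q[q[:,2]>30]
        print(l,q.min(0).round(),q.max(0).round(),np.percentile(q[:,2],[50,90,98]).round())
```

```text
s 0.004109700520833333
dark [ 608. -535.   30.] [ 804.   64. 1157.] [ 68. 196. 201.]
big [ 295. -535.   31.] [ 804.  306. 1157.] [ 91. 263. 270.]
blue [ 273. -535.   30.] [ 804.  -88. 1157.] [ 68. 197. 814.]
t 0.003931681315104167
dark [424. -35.  30.] [ 661.   64. 1367.] [ 66. 196. 200.]
big [293.  -9.  31.] [ 433.  180. 1367.] [ 88. 266. 269.]
blue [ 272. -140.   30.] [ 424.   -9. 1367.] [ 66. 196. 200.]
```

View pics/c1.png

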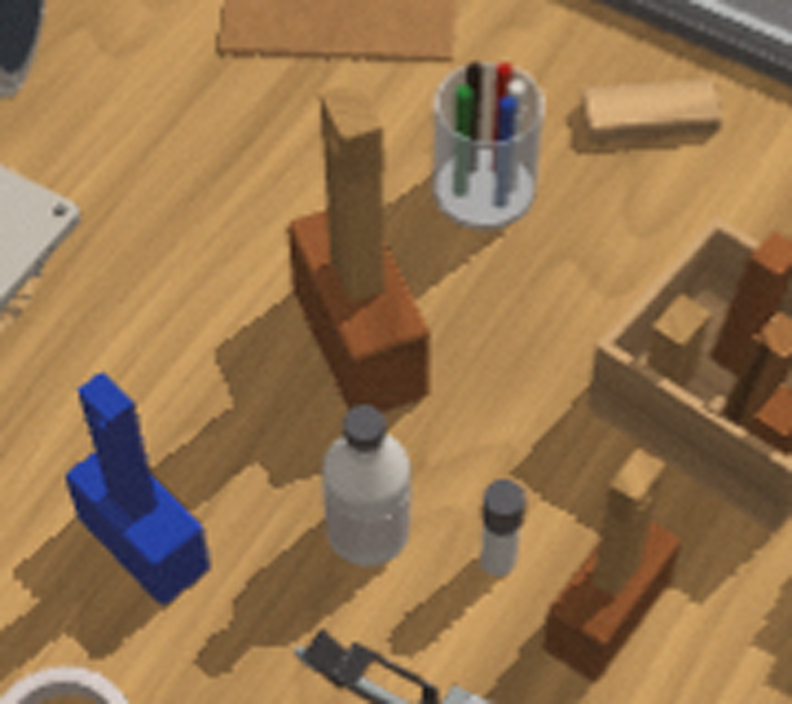

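View pics/c2.png

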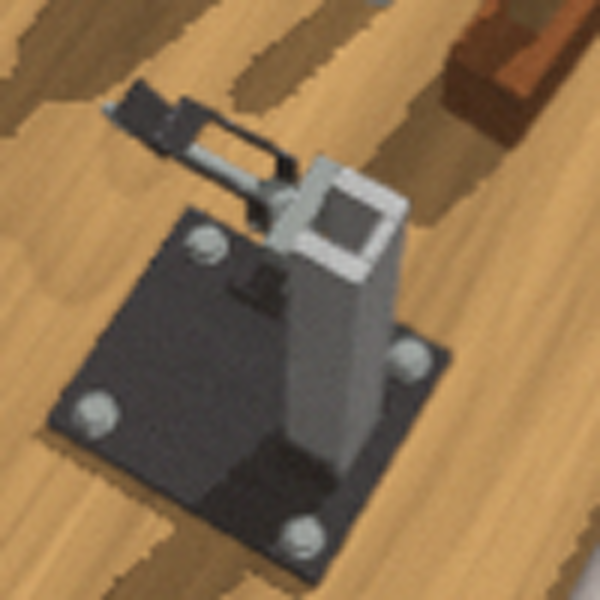

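View pics/c3.png

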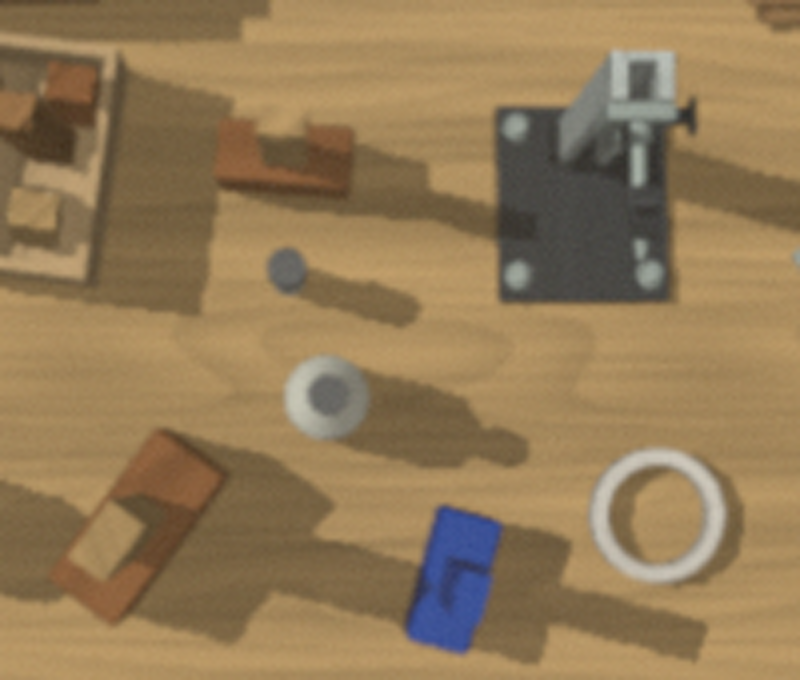

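Mallet candidates in the scene view: blue (200,205), brown about 270 tall (250,150), and brown about 197 tall (312,222). Blue is excluded. The (312,222) one is the smaller of the other two, and its 197 mm height matches, so it is the target; the crop confirms it is a brown head with a pale handle. Next I measure it and the stand.

Run:
```python
from h import *
s=load('scene0');t=load('top0')
for nm,d,mb,sb in(('s',s,(290,195,330,245),(225,225,300,315)),('t',t,(225,125,275,170),(295,110,360,190))):
    c=cloud(d); img=d['img']; hsv=cv2.cvtColor(img,cv2.COLOR_RGB2HSV)
    def sel(b): x0,y0,x1,y1=b; m=np.zeros((384,512),bool); m[y0:y1,x0:x1]=1; return m&(d['depth']>0)
    m=sel(mb); h=c[...,2]
    for lo,hi,l in((58,72,'head'),(188,206,'handle')):
        k=m&(h>lo)&(h<hi); q=c[k]; vu=np.argwhere(k)[:,::-1]
        z=65 if l=='head' else 197
        p=plane(d,vu,z)[:,:2].astype(np.float32)
        print(nm,l,k.sum(),'zmed',np.median(q[:,2]).round(1),'minrect',cv2.minAreaRect(p),'ext',p.min(0).round(),p.max(0).round())
    m=sel(sb)
    for lo,hi,l,z in((5,16,'base',10),(262,282,'struttop',272),(215,262,'hook',None)):
        k=m&(h>lo)&(h<hi); q=c[k]; vu=np.argwhere(k)[:,::-1]
        if l=='base':
            k&=img.max(2)<110; vu=np.argwhere(k)[:,::-1]
        p=(plane(d,vu,z) if z else c[k])[:,:2].astype(np.float32)
        print(nm,l,k.sum(),'zmed',np.median(q[:,2]).round(1),'rect',cv2.minAreaRect(p),p.min(0).round(),p.max(0).round())
        if l=='base': print(cv2.boxPoints(cv2.minAreaRect(p)).round(1).tolist())
    k=m&(h>200)&(h<285)
    for (v,u) in np.argwhere(k)[::3]: print(u,v,c[v,u].round(0).astype(int),img[v,u].tolist(),end=' | ')
    print()
```

```text
s head 326 zmed 65.7 minrect ((635.27197265625, 11.730354309082031), (103.2353286743164, 46.80200958251953), 85.84850311279297) ext [609. -41.] [661.  63.]
s handle 84 zmed 198.0 minrect ((634.9862060546875, 12.062169075012207), (35.584632873535156, 21.859481811523438), 85.64376068115234) ext [623.  -6.] [646.  29.]
s base 1582 zmed 11.0 rect ((603.7579956054688, -154.5811004638672), (149.84976196289062, 247.73619079589844), 0.7526882290840149) [ 530. -279.] [680. -31.]
[[527.2000122070312, -31.700000762939453], [530.5, -279.3999938964844], [680.2999877929688, -277.5], [677.0, -29.700000762939453]]
s struttop 468 zmed 272.0 rect ((607.8102416992188, -215.8586883544922), (119.81367492675781, 45.53351593017578), 2.8281166553497314) [ 548. -237.] [ 667. -191.]
s hook 345 zmed 250.4 rect ((604.9049682617188, -227.2675323486328), (129.74639892578125, 53.65289306640625), 7.8920698165893555) [ 537. -250.] [ 666. -192.]
243 233 [ 550 -203  274] [89, 74, 59] | 244 234 [ 553 -203  274] [95, 80, 67] | 243 235 [ 552 -207  274] [64, 58, 57] | 241 236 [ 550 -212  277] [59, 55, 54] | 244 236 [ 556 
[... 20843 characters left out ...]
64] | 342 165 [ 559 -213  267] [68, 67, 63] | 338 166 [ 556 -203  271] [65, 63, 59] | 341 166 [ 556 -210  272] [65, 64, 60] | 344 166 [ 556 -217  273] [67, 64, 62] | 340 167 [ 554 -208  271] [69, 67, 64] | 343 167 [ 554 -215  271] [66, 64, 60] | 338 168 [ 551 -203  272] [66, 68, 62] | 341 168 [ 551 -210  271] [67, 66, 62] | 344 168 [ 551 -217  273] [65, 64, 59] | 339 169 [ 548 -205  274] [90, 91, 86] | 342 169 [ 549 -212  273] [66, 67, 62] | 345 169 [ 548 -219  278] [67, 65, 60] | 340 170 [ 548 -210  259] [129, 134, 127] | 340 171 [ 546 -211  254] [142, 148, 139] | 340 172 [ 543 -210  256] [144, 152, 143] | 340 173 [ 541 -211  254] [139, 145, 136] | 340 174 [ 538 -210  256] [122, 127, 118] |
```

```bash
cat >> h.py <<'E'
def go(x,y,z,yaw_z=None):
    """tool shift for target world TCP; yaw_z: desired world angle (deg) of tool z axis mod 180"""
    o=ctrl.get_obs(); M=R.from_rotvec(o['orientation']).as_matrix(); p=o['ee_pos']
    d=np.array([x,y,z])-p
    print('t',round(o['t'],2),'p',p.round(1),'f',o['ft_force'].round(1),'w',round(o['width'],1),'tilt',M[:,0].round(4))
    a=np.degrees(np.arctan2(M[1,2],M[0,2])); print('shift tool',(M.T@d).round(1),'tool z angle',a.round(2),end=' ')
    if yaw_z is not None:
        e=(yaw_z-a+90)%180-90
        print('turn rad',round(float(e/180*np.pi*np.sign(M[2,0])),4),'q6',o['qpos'][5].round(3))
    else: print()
E
python3 - <<'E'
from h import *
print(R.from_rotvec(ctrl.get_obs()['orientation']).as_matrix().round(3))
go(634.2,13,330,85.6)
s=load('scene0');t=load('top0')
for n,pix,z in(('glue',(261,208),75),):print(plane(t,pix,150))
print('glue stick',plane(t,(251,178),93))
E
```

```text
[[-0.001  0.917  0.399]
 [ 0.001  0.399 -0.917]
 [-1.     0.    -0.001]]
t 0.1 p [ 249.4 -572.5  222. ] f [ 0.5 -0.3  0.8] w 87.6 tilt [-5.0e-04  1.3e-03 -1.0e+00]
shift tool [-107.5  586.6 -383.3] tool z angle -66.47 turn rad 0.4875 q6 -0.019
[[456.45330792 -14.85882932 150.        ]]
glue stick [[542.77698479  13.28833202  93.        ]]
```

Request:
send_rows:
  rows:
    - [-38, 0, 0, 0]
    - [-38, 0, 0, 0]
    - [-35, 0, 0, 0]
    - [0, 25, -16, 0.1]
    - [0, 33, -22, 0.1]
    - [0, 33, -22, 0.1]
    - [0, 33, -22, 0.1]
    - [0, 33, -22, 0.09]
    - [0, 33, -22, 0]
    - [0, 33, -22, 0]
  fingers: 1

```text
t: 0.93
ee_pos: [452.1, -400.4, 335.0]
orientation: [1.298, 1.161, -1.295]
ft_force: [0.6, -0.8, -0.3]
width: 87.6
```

```bash
python3 -c "
from h import *
go(634.2,13,330,85.6)"
```

```text
t 0.93 p [ 452.1 -400.4  335. ] f [ 0.6 -0.8 -0.3] w 87.6 tilt [-0.0046  0.0076 -1.    ]
shift tool [   7.4  132.9 -431.8] tool z angle -96.67 turn rad -0.0397 q6 0.941
```

Request:
send_rows:
  rows:
    - [0, 11, -36, -0.04]
    - [0, 12, -39, 0]
    - [0, 12, -39, 0]
    - [0, 12, -39, 0]
    - [0, 12, -39, 0]
    - [0, 12, -39, 0]
    - [0, 12, -39, 0]
    - [0, 12, -39, 0]
    - [0, 12, -39, 0]
    - [0, 12, -39, 0]

```text
t: 1.77
ee_pos: [604.5, -15.1, 333.0]
orientation: [1.266, 1.186, -1.268]
ft_force: [0.7, -1.2, -0.9]
width: 87.7
```

```bash
python3 -c "
from h import *
go(634.2,13,330,85.6)"
```

```text
t 1.77 p [604.5 -15.1 333. ] f [ 0.7 -1.2 -0.9] w 87.7 tilt [-0.0092  0.0088 -0.9999]
shift tool [  3.   27.5 -30.2] tool z angle -94.32 turn rad 0.0013 q6 1.595
```

Request:
send_rows:
  rows:
    - [0, 14, -15, 0]
    - [0, 13, -15, 0]
    - [0, 0, 0, 0]
    - [0, 0, 0, 0]

```text
t: 2.1
ee_pos: [635.4, 23.6, 330.8]
orientation: [1.259, 1.194, -1.262]
ft_force: [0.5, 0.0, 0.2]
width: 87.9
```

```bash
python3 -c "
from h import *
go(634.2,13,240,85.6)"
```

```text
t 2.1 p [635.4  23.6 330.8] f [0.5 0.  0.2] w 87.9 tilt [-0.0122  0.0105 -0.9999]
shift tool [90.7  0.7 11.5] tool z angle -93.76 turn rad 0.0112 q6 1.647
```

Request:
send_rows:
  rows:
    - [20, 0, 6, 0.011]
    - [25, 0, 5, 0]
    - [25, 0, 0, 0]
    - [20, 0, 0, 0]
    - [0, 0, 0, 0]
    - [0, 0, 0, 0]

```text
t: 2.6
ee_pos: [630.6, 8.3, 238.3]
orientation: [1.269, 1.186, -1.274]
ft_force: [-0.4, -0.3, 0.8]
width: 87.8
```

```bash
python3 -c "
from h import *
go(634.2,13,159,85.6)
snap('scene','g1')
d=load('g1')
cv2.imwrite('pics/g1c.png',cv2.resize(d['img'][100:260,250:380,::-1],None,fx=4.5,fy=3.7))"
```

```text
t 2.6 p [630.6   8.3 238.3] f [-0.4 -0.3  0.8] w 87.8 tilt [-0.0125  0.0093 -0.9999]
shift tool [79.3  4.3 -4.3] tool z angle -94.61 turn rad -0.0036 q6 1.637
```

View pics/g1c.png

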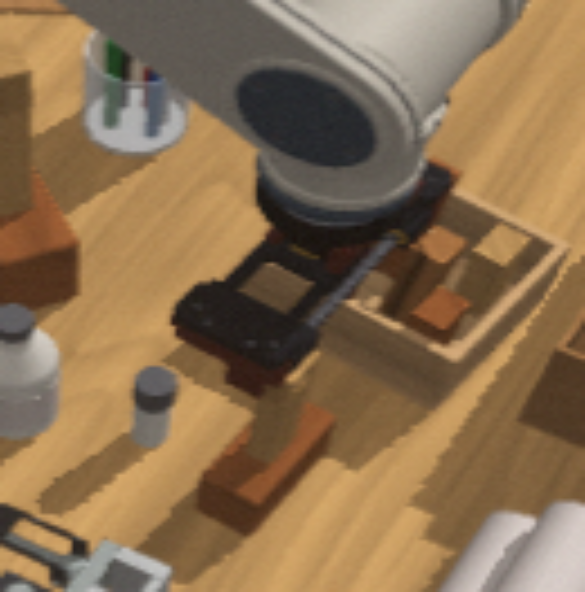

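The crop shows the open gripper above the small brown mallet's handle at crop pixel (285,400), aligned with its width. Next I descend.

Request:
send_rows:
  rows:
    - [15, 4, -4, -0.003]
    - [22, 0, 0, 0]
    - [22, 0, 0, 0]
    - [15, 0, 0, 0]
    - [4, 0, 0, 0]
    - [0, 0, 0, 0]

```text
t: 3.15
ee_pos: [639.9, 12.2, 163.2]
orientation: [1.274, 1.177, -1.261]
ft_force: [-0.9, -0.5, -0.4]
width: 87.5
```

```bash
python3 -c "
from h import *
go(634.2,13,159,85.6)"
```

```text
t 3.15 p [639.9  12.2 163.2] f [-0.9 -0.5 -0.4] w 87.5 tilt [ 0.0016  0.0093 -1.    ]
shift tool [ 4.2 -5.8 -0.3] tool z angle -94.49 turn rad -0.0015 q6 1.639
```

Request:
send_rows:
  rows:
    - [2, -2, 0, 0]
    - [2, -2, 0, 0]
    - [0, -1, 0, 0]
    - [0, 0, 0, 0]
    - [0, 0, 0, 0]

```text
t: 3.57
ee_pos: [637.0, 12.9, 162.8]
orientation: [1.277, 1.173, -1.256]
ft_force: [-0.3, -0.2, -0.5]
width: 88.2
```

```bash
python3 -c "
from h import *
go(634.2,13,159,85.6)"
```

```text
t 3.57 p [637.   12.9 162.8] f [-0.3 -0.2 -0.5] w 88.2 tilt [ 0.0078  0.0093 -0.9999]
shift tool [ 3.7 -2.9  0.1] tool z angle -94.47 turn rad -0.0012 q6 1.64
```

Request:
send_rows:
  rows:
    - [4, -3, 0, 0]
    - [0, 0, 0, 0]
    - [0, 0, 0, 0]

```text
t: 3.82
ee_pos: [634.5, 13.2, 159.9]
orientation: [1.278, 1.171, -1.254]
ft_force: [0.2, 0.7, 0.6]
width: 88.0
```

```bash
python3 -c "
from h import *
go(634.2,13,159,85.6)
go(634.2,13,159,85.6)"
```

```text
t 3.82 p [634.5  13.2 159.9] f [0.2 0.7 0.6] w 88.0 tilt [ 0.0104  0.0093 -0.9999]
shift tool [ 0.9 -0.3  0.2] tool z angle -94.46 turn rad -0.0011 q6 1.64
t 3.82 p [634.5  13.2 159.9] f [0.2 0.7 0.6] w 88.0 tilt [ 0.0104  0.0093 -0.9999]
shift tool [ 0.9 -0.3  0.2] tool z angle -94.46 turn rad -0.0011 q6 1.64
```

Request:
send_rows:
  rows:
    - [0, 0, 0, 0]
    - [0, 0, 0, 0]
    - [0, 0, 0, 0]
    - [0, 0, 0, 0]
    - [0, 0, 0, 0]
    - [0, 0, 0, 0]
    - [0, 0, 0, 0]
    - [0, 0, 0, 0]
  fingers: 0

```text
t: 4.48
ee_pos: [634.6, 13.1, 159.8]
orientation: [1.278, 1.171, -1.254]
ft_force: [0.1, -0.5, 0.2]
width: 38.2
```

```bash
python3 -c "
from h import *
go(634.2,13,159,85.6)"
```

```text
t 4.48 p [634.6  13.1 159.8] f [ 0.1 -0.5  0.2] w 38.2 tilt [ 0.0104  0.0093 -0.9999]
shift tool [ 0.8 -0.4  0.2] tool z angle -94.47 turn rad -0.0012 q6 1.64
```

Request:
send_rows:
  rows:
    - [0, 0, 0, 0]
    - [0, 0, 0, 0]
    - [0, 0, 0, 0]
    - [0, 0, 0, 0]
    - [0, 0, 0, 0]
    - [0, 0, 0, 0]

```text
t: 4.98
ee_pos: [634.7, 13.3, 159.9]
orientation: [1.278, 1.171, -1.254]
ft_force: [0.3, 0.8, 0.2]
width: 32.2
```

```bash
python3 -c "
from h import *
go(634.2,13,159,85.6)"
```

```text
t 4.98 p [634.7  13.3 159.9] f [0.3 0.8 0.2] w 32.2 tilt [ 0.0105  0.0093 -0.9999]
shift tool [ 0.8 -0.5  0.4] tool z angle -94.46 turn rad -0.001 q6 1.64
```

Request:
send_rows:
  rows:
    - [-12, 0, 0, 0]
    - [-25, 0, 0, 0]
    - [-30, 0, 0, 0]
    - [-30, 0, 0, 0]
    - [-25, 0, 0, 0]
    - [-18, 0, 0, 0]
    - [-8, 0, 0, 0]
    - [0, 0, 0, 0]
    - [0, 0, 0, 0]

```text
t: 5.73
ee_pos: [629.0, 11.5, 313.9]
orientation: [1.273, 1.179, -1.263]
ft_force: [0.1, -0.1, -3.3]
width: 32.1
```

```bash
python3 -c "
from h import *
go(530,-70,310,90)"
```

```text
t 5.73 p [629.   11.5 313.9] f [ 0.1 -0.1 -3.3] w 32.1 tilt [-5.0e-04  9.1e-03 -1.0e+00]
shift tool [  3.2 -92.3  89. ] tool z angle -94.48 turn rad -0.0782 q6 1.641
```

Request:
send_rows:
  rows:
    - [0, -8, 8, -0.02]
    - [0, -16, 16, -0.02]
    - [1, -20, 19, -0.02]
    - [1, -20, 19, -0.018]
    - [1, -16, 16, 0]
    - [0, -8, 8, 0]
    - [0, -2, 2, 0]
    - [0, 0, 0, 0]

```text
t: 6.4
ee_pos: [527.4, -75.0, 298.0]
orientation: [1.205, 1.235, -1.214]
ft_force: [-0.2, -0.4, -3.2]
width: 32.0
```

```bash
python3 -c "
from h import *
go(478,-210.7,300,90)"
```

```text
t 6.4 p [527.4 -75.  298. ] f [-0.2 -0.4 -3.2] w 32.0 tilt [-0.0191  0.0121 -0.9997]
shift tool [ -2.7 -50.2 135.4] tool z angle -89.7 turn rad 0.0052 q6 1.393
```

Request:
send_rows:
  rows:
    - [0, -4, 10, 0.003]
    - [0, -8, 20, 0.002]
    - [-1, -10, 26, 0]
    - [-1, -10, 26, 0]
    - [-1, -9, 24, 0]
    - [0, -6, 16, 0]
    - [0, -3, 9, 0]
    - [0, 0, 0, 0]
    - [0, 0, 0, 0]

```text
t: 7.15
ee_pos: [482.1, -210.5, 298.8]
orientation: [1.206, 1.234, -1.211]
ft_force: [-1.0, 0.1, -3.4]
width: 31.8
```

```bash
python3 -c "
from h import *
go(478,-210.7,231.5,90)
snap('top','p1');snap('scene','p1s')
d=load('p1'); e=load('p1s')
cv2.imwrite('pics/p1c.png',np.hstack([cv2.resize(d['img'][110:270,280:380,::-1],(400,560),interpolation=2),cv2.resize(e['img'][170:310,190:290,::-1],(400,560),interpolation=2)]))"
```

```text
t 7.15 p [ 482.1 -210.5  298.8] f [-1.   0.1 -3.4] w 31.8 tilt [-0.0166  0.0129 -0.9998]
shift tool [67.3 -3.   1. ] tool z angle -89.65 turn rad 0.0061 q6 1.126
```

View pics/p1c.png

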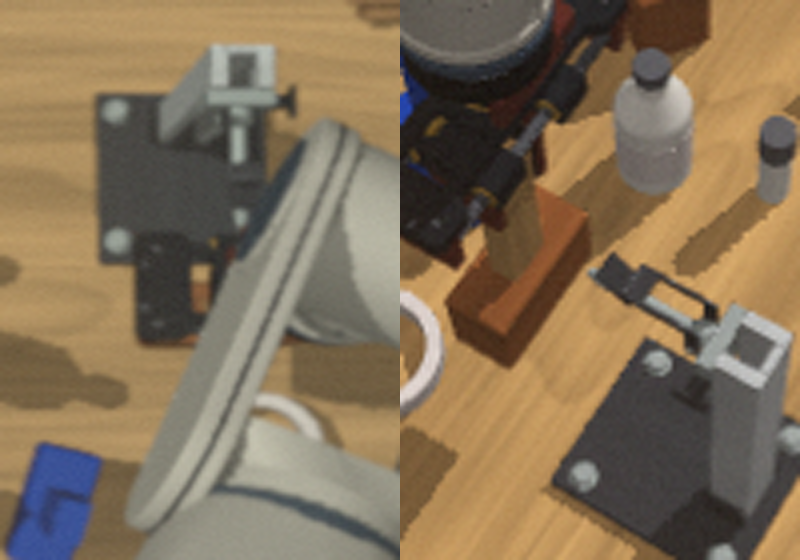

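The mallet hangs in the gripper in front of the peg: head in the right crop at (525,270), peg tip at (595,270). The stand, tape and glue are untouched. Next I lower it to peg height.

Request:
send_rows:
  rows:
    - [8, 0, 0, 0.006]
    - [16, -1, 0, 0]
    - [18, -1, 1, 0]
    - [14, 0, 0, 0]
    - [7, 0, 0, 0]
    - [3, 0, 0, 0]
    - [0, 0, 0, 0]
    - [0, 0, 0, 0]

```text
t: 7.92
ee_pos: [482.1, -203.8, 228.7]
orientation: [1.206, 1.234, -1.208]
ft_force: [-0.1, 0.4, -3.1]
width: 31.7
```

```bash
python3 -c "
from h import *
go(482,-210.7,231.5,90)
snap('scene','p2s')
e=load('p2s')
cv2.imwrite('pics/p2c.png',cv2.resize(e['img'][190:320,190:320,::-1],(780,600),interpolation=2))"
```

```text
t 7.92 p [ 482.1 -203.8  228.7] f [-0.1  0.4 -3.1] w 31.7 tilt [-0.015   0.0136 -0.9998]
shift tool [-2.9 -0.2  6.8] tool z angle -89.55 turn rad 0.0079 q6 1.133
```

View pics/p2c.png

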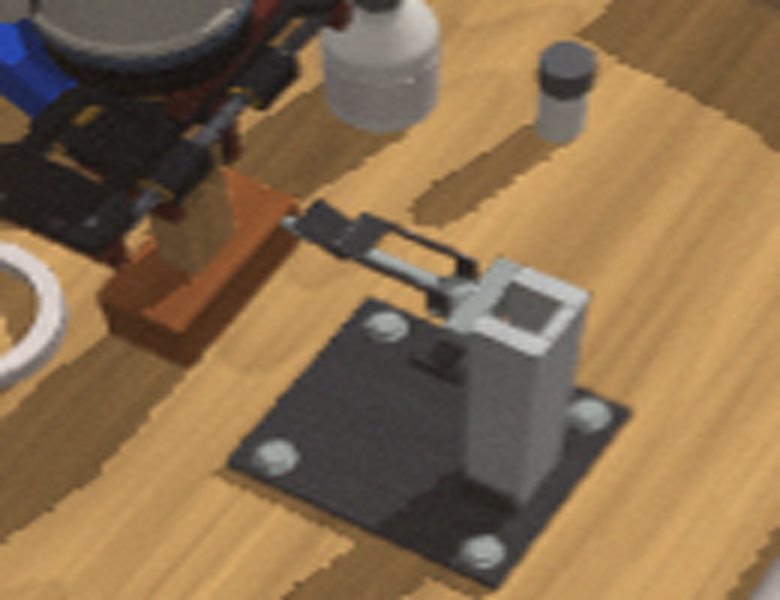

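Request:
send_rows:
  rows:
    - [-1.5, 0, 3, 0.004]
    - [-1.5, 0, 3, 0.004]
    - [0, 0, 0.5, 0]
    - [0, 0, 0, 0]
    - [0, 0, 0, 0]

```text
t: 8.38
ee_pos: [484.1, -212.1, 235.0]
orientation: [1.214, 1.224, -1.212]
ft_force: [0.0, -0.8, -3.6]
width: 31.9
```

```bash
python3 -c "
from h import *
go(482,-210.7,231.5,90)
d=snap('scene','p3s')
c=cloud(d); hsv=cv2.cvtColor(d['img'],cv2.COLOR_RGB2HSV)
H=c[...,2]
m=np.zeros((384,512),bool); m[225:275,205:245]=1
m&=(H>126)&(H<145)&(c[...,0]>440)&(c[...,0]<530)
q=c[m];print(m.sum(),np.median(q[:,2]),cv2.minAreaRect(q[:,:2].astype(np.float32)),q.min(0),q.max(0))
vu=np.argwhere(m)[:,::-1]
print(cv2.minAreaRect(plane(d,vu,np.median(q[:,2]))[:,:2].astype(np.float32)))
# plane fit
A=np.c_[q[:,:2],np.ones(len(q))];print(np.linalg.lstsq(A,q[:,2],rcond=None)[0])
"
```

```text
t 8.38 p [ 484.1 -212.1  235. ] f [ 0.  -0.8 -3.6] w 31.9 tilt [-0.0097  0.011  -0.9999]
shift tool [ 3.6 -2.  -1.4] tool z angle -90.07 turn rad -0.0012 q6 1.13
463 140.9803300810113 ((482.720703125, -212.35562133789062), (102.49468231201172, 46.41400909423828), 89.2684555053711) [ 459.0084168  -263.4300185   126.00428243] [ 505.72906149 -161.16584567  144.85092702]
((484.7027893066406, -214.79116821289062), (104.51737976074219, 49.287925720214844), 89.2154312133789)
[-9.95843172e-02  3.44026327e-02  1.96106889e+02]
```

Request:
send_rows:
  rows:
    - [3, 0, -1, 0]
    - [0, 0, 0, 0]
    - [0, 0, 0, 0]

```text
t: 8.68
ee_pos: [484.0, -211.0, 231.9]
orientation: [1.214, 1.224, -1.212]
ft_force: [0.3, -0.0, -2.8]
width: 31.9
```

```bash
python3 -c "
from h import *
go(490,-210.7,231.2,90)"
```

```text
t 8.68 p [ 484.  -211.   231.9] f [ 0.3 -0.  -2.8] w 31.9 tilt [-0.0094  0.011  -0.9999]
shift tool [ 0.6  6.  -0.3] tool z angle -90.08 turn rad -0.0015 q6 1.132
```

Request:
send_rows:
  rows:
    - [0.5, 9, 0, 0]
    - [0, 12, 0, 0]
    - [0, 9, 0, 0]
    - [0, 3, 0, 0]
    - [0, 0, 0, 0]
    - [0, 0, 0, 0]

```text
t: 9.18
ee_pos: [521.7, -210.8, 230.5]
orientation: [1.214, 1.224, -1.211]
ft_force: [-0.3, -0.6, -2.0]
width: 31.9
```

```bash
python3 -c "
from h import *
go(530,-210.7,231.2,90)"
```

```text
t 9.18 p [ 521.7 -210.8  230.5] f [-0.3 -0.6 -2. ] w 31.9 tilt [-0.0092  0.0111 -0.9999]
shift tool [-0.8  8.3 -0.1] tool z angle -90.04 turn rad -0.0008 q6 1.159
```

Request:
send_rows:
  rows:
    - [-0.7, 4, 0, 0]
    - [0, 4, 0, 0]
    - [0, 3, 0, 0]
    - [0, 0, 0, 0]
    - [0, 0, 0, 0]

```text
t: 9.6
ee_pos: [533.4, -210.6, 230.9]
orientation: [1.213, 1.225, -1.212]
ft_force: [-0.4, 0.9, -3.0]
width: 32.0
```

```bash
python3 -c "
from h import *
go(545,-210.7,231.2,90)
e=snap('scene','p4s')
cv2.imwrite('pics/p4c.png',cv2.resize(e['img'][210:290,210:290,::-1],(600,600),interpolation=2))"
```

```text
t 9.6 p [ 533.4 -210.6  230.9] f [-0.4  0.9 -3. ] w 32.0 tilt [-0.0101  0.0114 -0.9999]
shift tool [-0.5 11.6  0.1] tool z angle -90.04 turn rad -0.0007 q6 1.168
```

View pics/p4c.png

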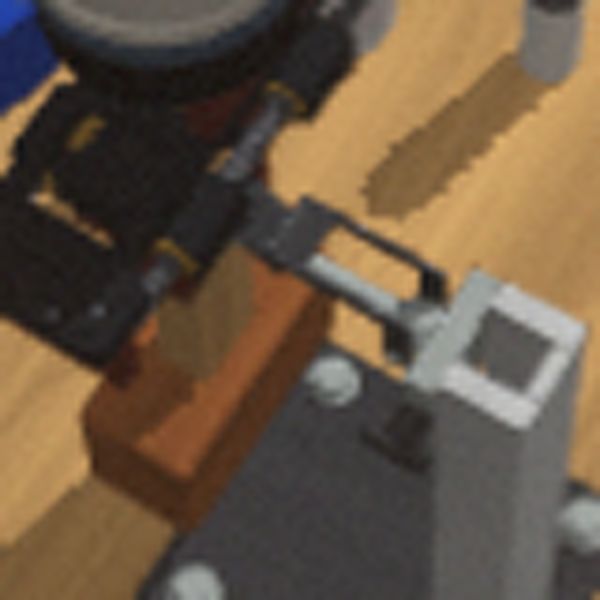

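Handle at crop (210,310) meets the peg at its end with no axial force, so the tip has entered the hole. Continuing in small steps.

Request:
send_rows:
  rows:
    - [-0.5, 4, 0, 0]
    - [0, 4, 0, 0]
    - [0, 3, 0, 0]
    - [0, 0, 0, 0]
    - [0, 0, 0, 0]

```text
t: 10.07
ee_pos: [544.7, -210.7, 231.1]
orientation: [1.213, 1.226, -1.213]
ft_force: [-0.9, 0.3, -3.1]
width: 32.2
```

```bash
python3 -c "
from h import *
go(560,-210.7,231.2,90)"
```

```text
t 10.07 p [ 544.7 -210.7  231.1] f [-0.9  0.3 -3.1] w 32.2 tilt [-0.0112  0.0117 -0.9999]
shift tool [-0.3 15.3  0. ] tool z angle -90.06 turn rad -0.0011 q6 1.176
```

Request:
send_rows:
  rows:
    - [-0.3, 4, 0, 0]
    - [0, 4, 0, 0]
    - [0, 3, 0, 0]
    - [0, 0, 0, 0]
    - [0, 0, 0, 0]

```text
t: 10.48
ee_pos: [556.1, -210.5, 230.7]
orientation: [1.213, 1.228, -1.214]
ft_force: [-2.1, 0.4, -4.1]
width: 32.0
```

```bash
python3 -c "
from h import *
go(570,-210.7,231.2,90)
e=snap('scene','p5s')
cv2.imwrite('pics/p5c.png',cv2.resize(e['img'][210:290,210:290,::-1],(600,600),interpolation=2))"
```

```text
t 10.48 p [ 556.1 -210.5  230.7] f [-2.1  0.4 -4.1] w 32.0 tilt [-0.0133  0.0122 -0.9998]
shift tool [-0.6 13.9  0.2] tool z angle -90.06 turn rad -0.0011 q6 1.183
```

View pics/p5c.png

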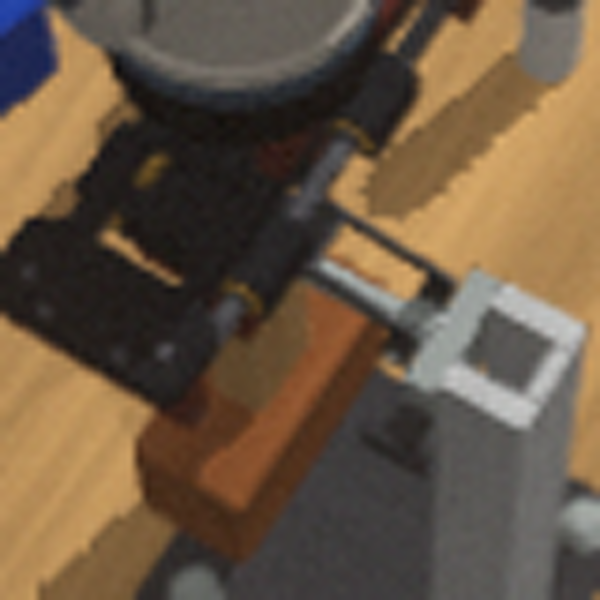

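The peg passes into the handle and the keeper is pushed up (about 2 N back, 1 N down). Continuing.

Request:
send_rows:
  rows:
    - [-0.5, 4, 0, 0]
    - [0, 4, 0, 0]
    - [0, 4, 0, 0]
    - [0, 0, 0, 0]
    - [0, 0, 0, 0]

```text
t: 10.95
ee_pos: [569.6, -210.5, 231.2]
orientation: [1.213, 1.227, -1.213]
ft_force: [-0.1, -0.6, -4.4]
width: 31.9
```

```bash
python3 -c "
from h import *
go(590,-210.7,231.2,90)"
```

```text
t 10.95 p [ 569.6 -210.5  231.2] f [-0.1 -0.6 -4.4] w 31.9 tilt [-0.0124  0.0121 -0.9998]
shift tool [-0.3 20.4  0.1] tool z angle -90.07 turn rad -0.0012 q6 1.192
```

Request:
send_rows:
  rows:
    - [-0.3, 4, 0, 0]
    - [0, 4, 0, 0]
    - [0, 4, 0, 0]
    - [0, 3, 0, 0]
    - [0, 0, 0, 0]
    - [0, 0, 0, 0]

```text
t: 11.45
ee_pos: [587.2, -210.7, 231.6]
orientation: [1.214, 1.225, -1.212]
ft_force: [-0.2, -0.5, -3.8]
width: 31.8
```

```bash
python3 -c "
from h import *
go(590.5,-210.7,231.2,90)"
```

```text
t 11.45 p [ 587.2 -210.7  231.6] f [-0.2 -0.5 -3.8] w 31.8 tilt [-0.0109  0.0118 -0.9999]
shift tool [0.3 3.4 0. ] tool z angle -90.07 turn rad -0.0012 q6 1.201
```

Request:
send_rows:
  rows:
    - [0.2, 3.5, 0, 0]
    - [0, 0, 0, 0]
    - [0, 0, 0, 0]
    - [0, 0, 0, 0]

```text
t: 11.78
ee_pos: [591.2, -210.7, 231.5]
orientation: [1.214, 1.225, -1.212]
ft_force: [-0.1, -0.1, -2.8]
width: 31.8
```

```bash
python3 -c "
from h import *
go(582,-210.7,231.2,90)
e=snap('scene','p6s');d=snap('top','p6t')
cv2.imwrite('pics/p6c.png',np.hstack([cv2.resize(e['img'][210:290,210:290,::-1],(400,400),interpolation=2),cv2.resize(d['img'][110:190,300:380,::-1],(400,400),interpolation=2)]))"
```

```text
t 11.78 p [ 591.2 -210.7  231.5] f [-0.1 -0.1 -2.8] w 31.8 tilt [-0.0105  0.0117 -0.9999]
shift tool [ 0.4 -9.1  0.1] tool z angle -90.06 turn rad -0.001 q6 1.203
```

View pics/p6c.png

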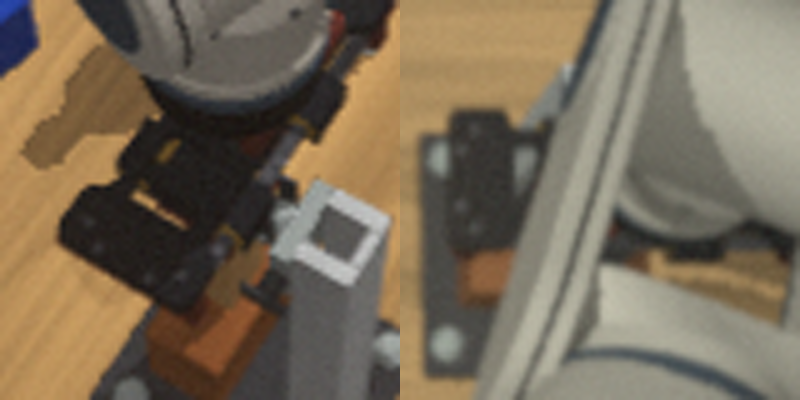

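The handle is seated near the plate, with axial force back to zero and the vertical force back to bare weight, which fits a fallen keeper. Next I pull back in small steps to prove it.

Request:
send_rows:
  rows:
    - [0.3, -3, 0, 0]
    - [0, -3, 0, 0]
    - [0, -1.5, 0, 0]
    - [0, 0, 0, 0]
    - [0, 0, 0, 0]

```text
t: 12.3
ee_pos: [582.1, -210.6, 231.3]
orientation: [1.214, 1.225, -1.213]
ft_force: [0.3, 0.3, -3.2]
width: 32.0
```

```bash
python3 -c "
from h import *
go(579,-210.7,231.2,90)"
```

```text
t 12.3 p [ 582.1 -210.6  231.3] f [ 0.3  0.3 -3.2] w 32.0 tilt [-0.011   0.0118 -0.9999]
shift tool [ 0.2 -3.1  0.1] tool z angle -90.08 turn rad -0.0014 q6 1.199
```

Request:
send_rows:
  rows:
    - [0, -1.5, 0, 0]
    - [0, -1, 0, 0]
    - [0, 0, 0, 0]

```text
t: 12.55
ee_pos: [581.8, -210.7, 231.9]
orientation: [1.216, 1.221, -1.209]
ft_force: [-0.8, -0.4, -3.7]
width: 32.2
```

Request:
send_rows:
  rows:
    - [0, -1, 0, 0]
    - [0, -1, 0, 0]

```text
t: 12.72
ee_pos: [581.6, -210.7, 232.2]
orientation: [1.218, 1.217, -1.206]
ft_force: [6.7, 0.6, -5.7]
width: 31.4
```

Request:
send_rows:
  rows:
    - [0, -1.2, 0, 0]
    - [0, -1.2, 0, 0]

```text
t: 12.88
ee_pos: [581.9, -210.7, 232.7]
orientation: [1.22, 1.212, -1.202]
ft_force: [6.7, 1.3, -6.4]
width: 32.2
```

```bash
python3 -c "
from h import *
go(579,-210.7,231.2,90)"
```

```text
t 12.88 p [ 581.9 -210.7  232.7] f [ 6.7  1.3 -6.4] w 32.2 tilt [ 0.0052  0.0102 -0.9999]
shift tool [ 1.4 -2.9 -0. ] tool z angle -90.08 turn rad -0.0014 q6 1.194
```

Request:
send_rows:
  rows:
    - [0.4, -1.7, 0, 0]
    - [0.4, -1.7, 0, 0]
    - [0.4, -1.7, 0, 0]

```text
t: 13.13
ee_pos: [582.1, -210.8, 232.3]
orientation: [1.225, 1.202, -1.193]
ft_force: [8.8, 0.3, -6.7]
width: 31.8
```

```bash
python3 -c "
from h import *
go(579,-210.7,231.2,90)"
```

```text
t 13.13 p [ 582.1 -210.8  232.3] f [ 8.8  0.3 -6.7] w 31.8 tilt [ 0.0174  0.0089 -0.9998]
shift tool [ 1.  -3.1 -0.1] tool z angle -90.07 turn rad -0.0012 q6 1.191
```

Request:
send_rows:
  rows:
    - [0, -1.9, 0, 0]
    - [0, -1.9, 0, 0]
    - [0, -1.9, 0, 0]

```text
t: 13.38
ee_pos: [582.8, -210.8, 233.0]
orientation: [1.23, 1.191, -1.183]
ft_force: [10.9, -0.1, -8.6]
width: 31.9
```

```bash
python3 -c "
from h import *
go(579,-210.7,231.2,90)
e=snap('scene','p7s')
cv2.imwrite('pics/p7c.png',cv2.resize(e['img'][210:290,210:290,::-1],(600,600),interpolation=2))"
```

```text
t 13.38 p [ 582.8 -210.8  233. ] f [10.9 -0.1 -8.6] w 31.9 tilt [ 0.0317  0.0073 -0.9995]
shift tool [ 1.7 -3.8 -0.1] tool z angle -90.07 turn rad -0.0011 q6 1.187
```

View pics/p7c.png

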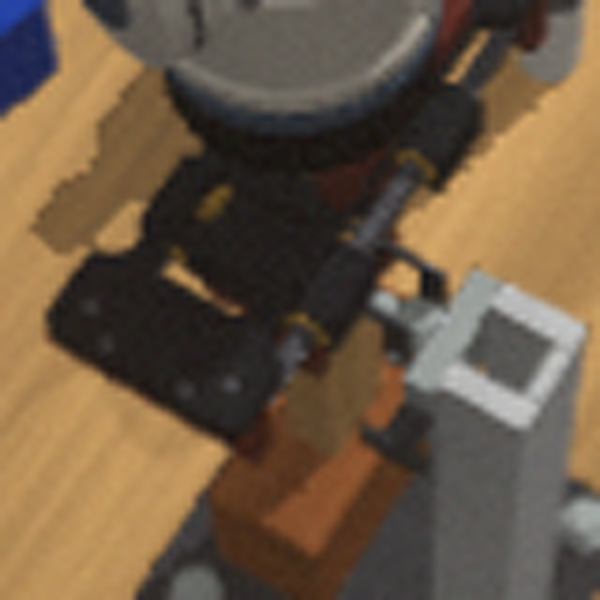

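The mallet was pulled with about 11 N and the handle stayed blocked at x≈582, so the keeper holds. Next I ease in and lower it onto the peg.

Request:
send_rows:
  rows:
    - [0, 2.5, 0, 0]
    - [0, 2, 0, 0]
    - [0, 1, 0, 0]
    - [0, 0, 0, 0]
    - [0, 0, 0, 0]

```text
t: 13.85
ee_pos: [587.0, -210.6, 232.4]
orientation: [1.229, 1.194, -1.186]
ft_force: [0.0, 0.3, -3.2]
width: 31.8
```

```bash
python3 -c "
from h import *
go(589,-210.7,227.2,90)"
```

```text
t 13.85 p [ 587.  -210.6  232.4] f [ 0.   0.3 -3.2] w 31.8 tilt [ 0.0279  0.0079 -0.9996]
shift tool [5.3 1.8 0.2] tool z angle -90.04 turn rad -0.0008 q6 1.19
```

Request:
send_rows:
  rows:
    - [1.5, 1.5, 0, 0]
    - [1.5, 0, 0, 0]
    - [0, 0, 0, 0]
    - [0, 0, 0, 0]

```text
t: 14.18
ee_pos: [588.4, -210.7, 229.3]
orientation: [1.229, 1.194, -1.186]
ft_force: [0.1, 0.7, -3.6]
width: 31.8
```

Request:
send_rows:
  rows:
    - [1, 0, 0, 0]
    - [0, 0, 0, 0]
    - [0, 0, 0, 0]

```text
t: 14.43
ee_pos: [588.3, -210.8, 228.2]
orientation: [1.229, 1.194, -1.186]
ft_force: [0.7, -0.2, -2.4]
width: 31.7
```

Request:
send_rows:
  rows:
    - [1, 0, 0, 0]
    - [0, 0, 0, 0]
    - [0, 0, 0, 0]

```text
t: 14.68
ee_pos: [588.3, -210.8, 227.2]
orientation: [1.229, 1.194, -1.186]
ft_force: [0.5, -0.3, -3.4]
width: 31.7
```

Request:
send_rows:
  rows:
    - [0.7, 0, 0, 0]
    - [0, 0, 0, 0]
    - [0, 0, 0, 0]

```text
t: 14.93
ee_pos: [588.5, -210.8, 227.0]
orientation: [1.229, 1.194, -1.186]
ft_force: [-0.8, -0.3, -2.4]
width: 32.1
```

Request:
send_rows:
  rows:
    - [1, 0, 0, 0]
    - [0, 0, 0, 0]
    - [0, 0, 0, 0]

```text
t: 15.18
ee_pos: [588.6, -210.9, 227.0]
orientation: [1.229, 1.193, -1.185]
ft_force: [-0.6, -0.9, -3.6]
width: 31.8
```

Request:
send_rows:
  rows:
    - [1, 0, 0, 0]
    - [0, 0, 0, 0]
    - [0, 0, 0, 0]

```text
t: 15.43
ee_pos: [588.7, -210.9, 226.9]
orientation: [1.229, 1.192, -1.185]
ft_force: [-1.0, 0.2, -2.1]
width: 31.9
```

Blocked at z 227, which is eye ≈ axis − 4, as it should be when hanging. Releasing partway.

Request:
send_rows:
  rows:
    - [0, 0, 0, 0]
    - [0, 0, 0, 0]
    - [0, 0, 0, 0]
    - [0, 0, 0, 0]
    - [0, 0, 0, 0]
    - [0, 0, 0, 0]
    - [0, 0, 0, 0]
    - [0, 0, 0, 0]
  fingers: 0.65

```text
t: 16.1
ee_pos: [590.3, -211.4, 227.4]
orientation: [1.23, 1.189, -1.183]
ft_force: [0.1, 0.5, 0.3]
width: 57.1
```

```bash
python3 -c "
from h import *
go(588,-211,330)
e=snap('scene','p8s')
cv2.imwrite('pics/p8c.png',cv2.resize(e['img'][210:290,210:290,::-1],(600,600),interpolation=2))"
```

```text
t 16.1 p [ 590.3 -211.4  227.4] f [0.1 0.5 0.3] w 57.1 tilt [ 0.0326  0.0059 -0.9995]
shift tool [-102.6    1.1   -1. ] tool z angle -90.06
```

View pics/p8c.png

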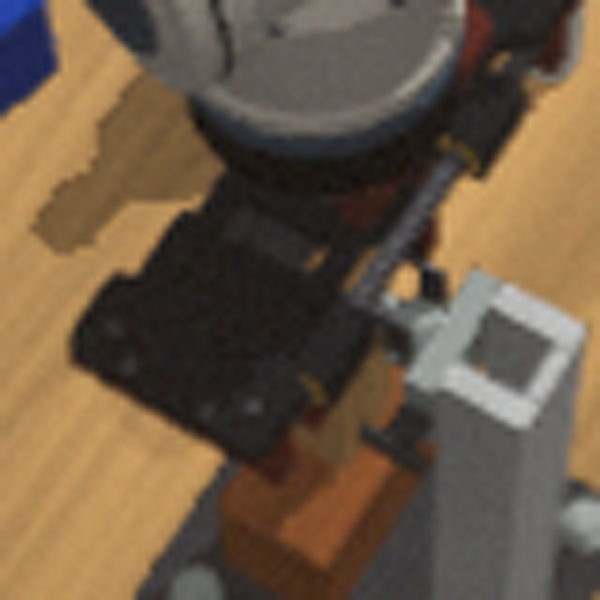

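Fingers are open to 57 mm either side of the handle at crop (350,400), force zero, and the mallet rests on the peg. Retreating straight up.

Request:
send_rows:
  rows:
    - [-5, 0, 0, 0]
    - [-10, 0, 0, 0]
    - [-15, 0, 0, 0]
    - [-20, 0, 0, 0]
    - [-25, 0, 0, 0]
    - [-25, 0, 0, 0]
    - [-20, 0, 0, 0]
    - [0, 0, 0, 0]

```text
t: 16.82
ee_pos: [585.4, -211.9, 356.5]
orientation: [1.229, 1.19, -1.184]
ft_force: [0.1, -0.1, 0.7]
width: 57.3
```

```bash
python3 -c "
from h import *
go(400,-350,370)"
```

```text
t 16.82 p [ 585.4 -211.9  356.5] f [ 0.1 -0.1  0.7] w 57.3 tilt [ 0.0313  0.0063 -0.9995]
shift tool [ -20.2 -184.7  138.2] tool z angle -90.06
```

Request:
send_rows:
  rows:
    - [-2, -12, 8, 0]
    - [-2, -24, 18, 0]
    - [-2, -26, 20, 0]
    - [-2, -26, 20, 0]
    - [-2, -26, 20, 0]
    - [-2, -26, 20, 0]
    - [-2, -20, 16, 0]
    - [0, -10, 8, 0]
    - [0, 0, 0, 0]
    - [0, 0, 0, 0]

```text
t: 17.65
ee_pos: [398.0, -346.1, 359.2]
orientation: [1.228, 1.199, -1.186]
ft_force: [0.2, 0.2, -0.2]
width: 57.2
```

```bash
python3 -c "
from h import *
go(400,-350,370)
e=snap('scene','p9s');d=snap('top','p9t')
cv2.imwrite('pics/p9c.png',np.hstack([cv2.resize(e['img'][210:310,210:310,::-1],(400,400),interpolation=2),cv2.resize(d['img'][110:190,290:370,::-1],(400,400),interpolation=2)]))
for n,d,b in(('s',e,(225,225,300,315)),('t',d,(295,110,360,190))):
    c=cloud(d);x0,y0,x1,y1=b;q=c[y0:y1,x0:x1].reshape(-1,3)
    k=q[(abs(q[:,0]-572)<9)&(abs(q[:,1]+211)<9)&(q[:,2]>240)];print(n,'keeper top z',np.percentile(k[:,2],[25,50,75,95]).round(1),len(k))
    k=q[(abs(q[:,0]-588)<9)&(abs(q[:,1]+211)<9)&(q[:,2]>200)];print('handle/keeper z',np.percentile(k[:,2],[5,25,50,75,95]).round(1),len(k))
    k=q[(q[:,2]>120)&(q[:,2]<142)&(abs(q[:,0]-590)<45)&(abs(q[:,1]+211)<70)];print('head top',len(k),np.median(k[:,2]),cv2.minAreaRect(k[:,:2].astype(np.float32)))
"
```

```text
t 17.65 p [ 398.  -346.1  359.2] f [ 0.2  0.2 -0.2] w 57.2 tilt [ 0.0242  0.0105 -0.9997]
shift tool [-10.8   2.2   3.8] tool z angle -89.96 
s keeper top z [273.8 276.3 277.6 279.6] 55
handle/keeper z [241.2 264.3 265.4 267.3 277.5] 59
head top 328 132.6744714531776 ((588.3629150390625, -223.578369140625), (45.647037506103516, 78.53111267089844), 0.2762235999107361)
t keeper top z [271.5 275.5 276.7 278.3] 58
handle/keeper z [261.5 263.1 264.4 267.6 276.6] 53
head top 361 131.9604272602976 ((587.2234497070312, -209.8482666015625), (45.58403015136719, 101.23878479003906), 0.5917370319366455)
```

View pics/p9c.png

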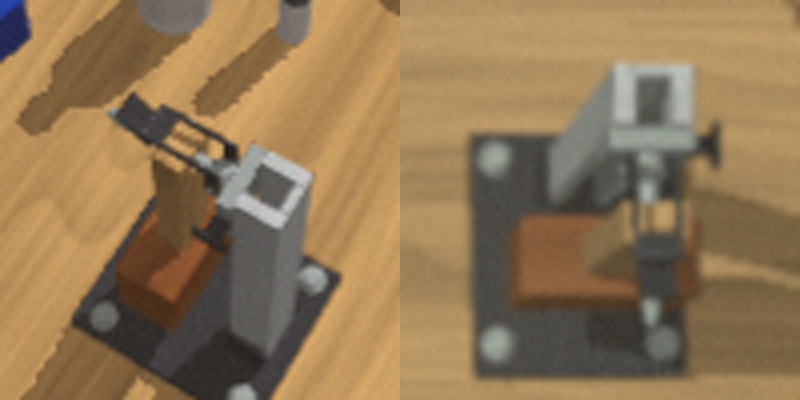

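View pics/p9s.png

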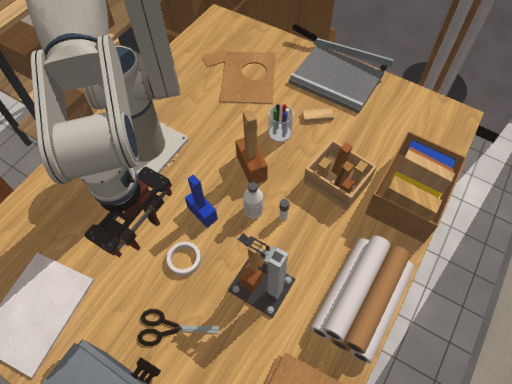

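The mallet hangs behind the shut keeper (left crop (180,200), right crop (640,240)), and keeper top is back at 276 mm. I let it settle, check its stillness and the bystanders, then hand in.

Request:
send_rows:
  rows:
    - [0, 0, 0, 0]
    - [0, 0, 0, 0]
    - [0, 0, 0, 0]
    - [0, 0, 0, 0]
    - [0, 0, 0, 0]
    - [0, 0, 0, 0]
    - [0, 0, 0, 0]
    - [0, 0, 0, 0]
    - [0, 0, 0, 0]
    - [0, 0, 0, 0]

```text
t: 18.58
ee_pos: [402.6, -342.5, 358.4]
orientation: [1.222, 1.205, -1.179]
ft_force: [-0.7, 0.1, -0.4]
width: 56.9
```

```bash
python3 -c "
from h import *
d=snap('top','z1');o=load('p9t')
c=cloud(d);q=c[110:190,295:360].reshape(-1,3)
k=q[(q[:,2]>120)&(q[:,2]<142)&(abs(q[:,0]-590)<45)&(abs(q[:,1]+211)<70)];print(np.median(k[:,2]),cv2.minAreaRect(k[:,:2].astype(np.float32)))
print('change since',np.abs(d['img'][110:190,295:360].astype(int)-o['img'][110:190,295:360]).mean())
t0=load('scene0');s=load('p9s')
for n,b in dict(glue=(240,180,266,218),jar=(266,100,296,142),stick=(276,197,292,224),tape=(164,240,204,278),shears=(135,305,222,350),offcut=(300,107,336,126)).items():
    x0,y0,x1,y1=b;print(n,np.abs(t0['img'][y0:y1,x0:x1].astype(int)-s['img'][y0:y1,x0:x1]).mean().round(2))
print(ctrl.close_job())"
```

```text
131.90260941218503 ((587.166748046875, -209.2373046875), (45.12506866455078, 100.41548919677734), 0.19180704653263092)
change since 1.7957692307692308
glue 5.07
jar 5.29
stick 5.23
tape 5.48
shears 9.1
offcut 5.46
the job is handed in; nothing more can be done
None
```

The small brown mallet is hanging on the peg behind the shut keeper, and I handed the job in at about 18.6 s, with no verdict reported. The cameras put the peg axis about 251.5 mm up.

- **Threading:** I slid the handle in along the peg. The keeper lifted with about 2 N, and the force fell back to the bare weight once the handle was past the nose.
- **Pull test:** I pulled back up to about 11 N and the handle stayed blocked at the nose. I then lowered the mallet onto the peg and let go.
- **Last look:** The keeper's top was at 276 mm, the same as before. The mallet's eye was about 247 mm up, roughly 4 mm below the peg axis, as it should be when hanging. The head stayed within 1 mm between two looks about 1 s apart.
- **Bystanders:** The pictures from before and after looked alike around all of them. The shears changed a little more (9 against about 5 grey levels), but the arm never went near them. I put that down to a shadow and did not measure it.
- **Disagreements:** The handle met the nose about 2 mm further in than my camera estimate of the stand's position. That is within the calibration error. The tool also tilted up to 2 degrees during the pull, and I left that uncorrected.

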